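Close up the jar press and hold its cam at full lift

ROBOT

A 6-joint arm with a two-finger parallel gripper is mounted at the origin on a cart in front of the work surface, level with it; the furniture and walls round the work are solid. World frame = base frame: x ahead of the robot, y to its left, z up, the work surface at z = 0. Lengths are in m, angles in rad, forces in N, time in s.
With the tool pointing down it reaches from about 0.3 to 0.875 m from the base axis. Payload 6.4 kg.
Tool frame: the origin (TCP) lies between the finger pads; the fingertips stand 19 mm ahead of it and the grasp point (between the pads) is the TCP; z points along the fingers, y is the direction in which the jaws open and shut (so a half turn about z gives the same grasp; the last joint's range is limited). The gripper opens to 85 mm and grips with 20 to 120 N. Pads are 22 mm wide; open, the fingers measure 114 mm over their backs; the gripper's body (76 mm by 85 mm) begins 54 mm behind the grasp point. The pads swing forward as they close: fully open they stand 13 mm farther back than shut.
Start: joints at [-1.496, 0.181, 1.607, -0, 1.354, -0.206], TCP at [0.159, -0.552, 0.25] pointing down, gripper open.
Joint ranges: [-2.99, 2.99], [-0.89, 2.07], [0.3, 2.58], [-1.14, 4.28], [0, 2.63], [-3.12, 3.12]. Speed limits (rad/s): [2.57, 2.57, 3.01, 3.14, 3.14, 3.14].

INTERFACE

Orientations are given as a unit quaternion [w, x, y, z].
In Python, from bench import * gives the robot as it stands.
- The arm moves only by the tool apply_moves, never from a script. Its argument "moves" is a list that holds one entry, the list of rows, each a list of 7 numbers: the shift along the tool's x, y, z in cm, then the turn, a rotation vector about the tool's x, y, z in rad, then the opening, from 0 (shut) to 1 (fully open). A call has 1 to 8 rows; each row is the pose to reach, as a shift and turn from the pose commanded when the call began, along the tool's axes at that moment; what a row does not reach only later rows make up. A row lasts 1/10 s, in which the tool goes at most 50 mm and 8.59 degrees, less where a joint would pass 70% of its speed; a pose out of reach is approached as far as the arm can. A call with a gripper value outside its range is refused whole. The fingers move at their own pace and stop on an object; the grip force is fixed at half the most. Time passes only in rows, so rows that repeat a pose let the fingers close. It gives the time, the measured TCP pose, the force and the opening at its end, in the units of the state.
- get_obs(): the state, without advancing time (a new reading comes with each control period).
- camera(name): name is "side" or "top"; returns the picture (400x640x3 uint8, red, green, blue); there is no depth.
- get_calibration(name): a dict with "vertical_fov" (degrees; the focal length in pixels is half the picture's height over the tangent of half this angle, whatever the lens; pixels are square), "cx", "cy" (the principal point, pixels), "R" (3x3) and "t" (3): a world point X has camera coordinates R X + t. Camera axes: x right, y down, z forward; pixel columns grow to the right and rows downward; lengths in m; the calibration is good to about 2 mm. A picture is of the moment at which its call begins. get_calibration takes no time and is no camera call.
- hand_in(): hands the job in, once; it reports no verdict.
The state is a dict: "time_s": time; "q": joint angles; "dq": joint speeds; "joint_efforts": joint torques, N m; "eef_pos": TCP position; "eef_rot": TCP orientation; "wrist_force": force on the tool from outside, world axes, zero at the start; "torque": the same for the moment, N m; "opening": opening from 0.0 (shut) to 1.0 (fully open).
Only numpy, scipy, OpenCV 4.12 (cv2) and the standard library are available. Lean on these libraries where they do the work, as an engineer would, in place of code of your own. Each camera call takes 0.05 s, during which the arm holds its last target. There are 200 camera calls.

TASK

The specimen jar is loaded in the drawer of the cam press: push the drawer fully home by its knob with the lever still up, then bring the lever over toward the drawer to the cam's highest lift, where the lever is level, so that the foot presses on the jar's lid. The lever springs back, so finish while holding it there by its red grip, level, neither short of the highest point nor past it; keep the jar upright in its nest and leave everything else alone.

Things in the scene. Friction and masses are not known exactly. Their poses are not given: they have to be found in the camera images.
- press: Grey cam press fixed to the table: base 160 x 76 x 10 mm, rear column, head of two upright plates (underside 107, top 187 mm up; x -32 to 78, y -22 to 22 mm). Origin on the table under the ram's axis. -x points the way the drawer comes out, +x to the column, +y is the lever's side, z is up.
- drawer (a joint): Drawer that carries the jar under the head: 0 = fully out (start), 0.080 m = fully home against its stop, jar straight under the ram. It slides along the press +x axis with about 1 N of friction and stays where it is left. Its blue front panel is 72 mm wide, top 54 mm above the table.
- drawer_knob (a point): Centre of the outer end face of the drawer's black knob: diameter 24, 18 mm long, on a 12 mm thick stem, axis level along press x, 34 mm above the table. With the drawer home it is 96 mm in front (-x) of the press origin, 64 mm in front of the head. Push it along press +x.
- cam (a joint): Cam and lever angle: 0 = lever straight up (start, at a stop), grows as it comes over toward the drawer's knob and down; stop at 2.1 rad. It pushes the ram down 14 mm x sin(angle): highest lift at 1.571 rad, lever exactly level (red mark on the head); beyond it the lift falls. A spring (0.12 N m at 0, 0.43 at level, about 5 N at the grip) swings it back up if let go.
- cam_pivot (a point): Point on the lever's turning axis, straight above the press origin, 150 mm above the table. The axis is level and runs along the press y axis.
- grip: Red round grip bar on the end of the lever's 11 mm steel arm: diameter 15, length 50 mm, parallel to the turning axis; it revolves freely on its pin. Origin at the bar's middle: 90 mm from the turning axis and 61 mm to the press +y side of cam_pivot (above it at the start; 90 mm out along press -x, at pivot height, when level). Its y lies along the bar. The arm runs 32 mm from the origin toward the press.
- jar_center (a point): Centre, half-way up, of the closed clear specimen jar with a cream lid, diameter 49 mm, 68 mm high, standing loose in the ring nest (12 mm deep, 2 mm play) of the drawer, 17 mm above the table; its axis is 80 mm in front of the press axis while the drawer is out.
- foot: Sprung round rubber foot under the ram, 42 mm in diameter, origin at the centre of its underside, 94 mm above the table when up (9 mm above the jar lid). At the cam's highest lift it presses the lid with about 11 N.
- petri: Bystander, leave alone: round shallow dish with brown content, 88 wide, 14 high mm; origin at the centre of its underside.
- tape: Bystander, leave alone: roll of tape lying flat, 96 across, 25 high mm; origin at the centre of its underside.
- yellow_box: Bystander, leave alone: small yellow carton, 45 x 45 x 52 high mm; origin at the centre of its underside.
- dropper: Bystander, leave alone: small brown dropper bottle with a red cap, 34 wide, 104 high mm; origin at the centre of its underside.
- beaker: Bystander, leave alone: glass beaker, 56 wide, 72 high mm; origin at the centre of its underside.
- slidebox: Bystander, leave alone: dark blue slide box, 94 x 117 x 38 high mm; origin at the centre of its underside.
There are look-alikes about, which are no part of the job. Leave any green or orange look-alike of the part that bears jar_center alone.

How it is judged:
By the outcome, as a careful person would: the job done as asked, in the order asked, and still so for the second after the job is handed in, while the arm keeps its last pose, push and grip.
It also fails if it takes over 45 s, if anything falls off the work surface, if the arm or the gripper's body presses on something with over 40 N, if the wrist force passes 120 N, or if a joint passes its speed limit or range.

## Working session

There is one attempt and no reset: what is moved stays moved. The work goes in short steps, Python scripts to look and compute and a tool call to move; the robot and the scene stay as the last step left them, time stands still between calls to the robot, and variables do not carry over. Pictures are saved under pics/ and viewed, about 8 in all and at most 12, crops included, and the job is handed in when it is done.

Besides the shell and the picture viewer there is one more tool, called as name(argument=value, ...) on one line, values as JSON. apply_moves: Moves the arm, as the interface text tells. Its arguments: {"type":"object","properties":{"moves":{"type":"array","items":{"type":"array","items":{"type":"array","items":{"type":"number"}}}}},"required":["moves"]}

```bash
mkdir -p pics; ls; python3 - <<'E'
from bench import *
import cv2,numpy as np
for n in("side","top"):
    im=camera(n); cv2.imwrite(f"pics/{n}0.png",cv2.cvtColor(im,cv2.COLOR_RGB2BGR))
    c=get_calibration(n); print(n,c)
o=get_obs();print(o['eef_pos'],o['eef_rot'],o['time_s'],o['opening'])
E
```

```text
pics
side {'vertical_fov': 47.53375957905469, 'cx': 322.9403062418282, 'cy': 198.0419763005054, 'R': array([[-0.95391571, -0.29934966,  0.02084701],
       [-0.20015035,  0.5829651 , -0.78745891],
       [ 0.22357248, -0.75534196, -0.6160145 ]]), 't': array([0.54176731, 0.21656827, 1.61011144])}
top {'vertical_fov': 51.8576523210944, 'cx': 325.70074154920303, 'cy': 199.64911601683465, 'R': array([[ 0.34852374, -0.93727092, -0.00737698],
       [-0.87422272, -0.32222072, -0.36319203],
       [ 0.33803231,  0.13303017, -0.9316851 ]]), 't': array([-0.18342622,  0.54273995,  1.68095698])}
[ 0.15932584 -0.5520382   0.2495179 ] [-7.45101363e-04  9.90161213e-01  1.39929319e-01  4.91039458e-05] 0.1 1.001338890601817
```

View pics/side0.png

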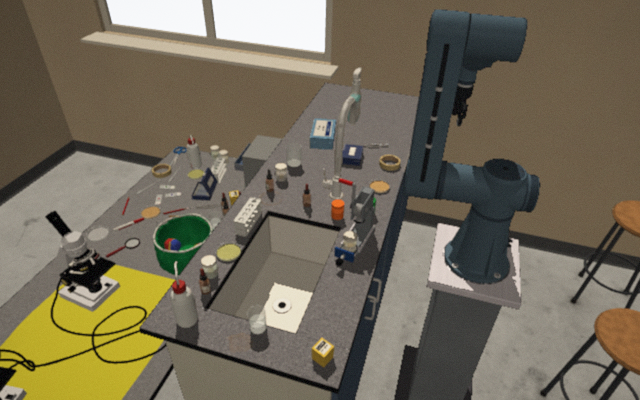

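View pics/top0.png

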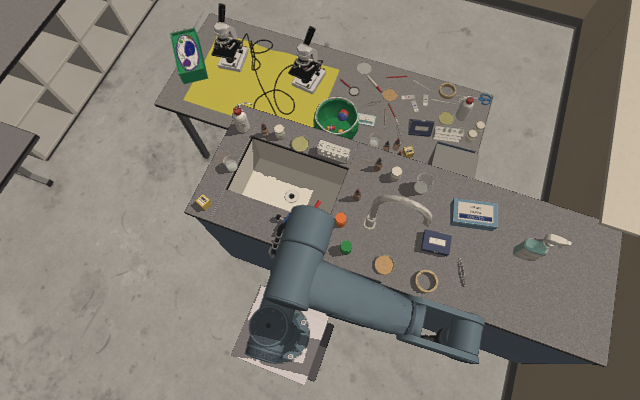

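The side view shows the press at about (355,220), with the blue front panel near (345,250) and the red grip near (346,182). Orange and green look-alike jars stand at (338,210) and (373,200). In the top view the arm hides the press. I'll crop close.

```bash
python3 - <<'E'
import cv2
a=cv2.imread("pics/side0.png")[160:280,290:410]; b=cv2.imread("pics/top0.png")[180:290,240:400]
a=cv2.resize(a,None,fx=5,fy=5,interpolation=cv2.INTER_CUBIC);cv2.imwrite("pics/c1.png",a)
E
cat > h.py <<'E'
import numpy as np
from bench import *
def K(n):
    c=get_calibration(n); f=200/np.tan(np.radians(c['vertical_fov']/2)); return f,c
def ray(n,u,v):
    f,c=K(n); d=c['R'].T@np.array([(u-c['cx'])/f,(v-c['cy'])/f,1]); return -c['R'].T@c['t'],d
def onz(n,u,v,z):
    o,d=ray(n,u,v); return o+d*(z-o[2])/d[2]
def proj(n,X):
    f,c=K(n); p=c['R']@np.asarray(X)+c['t']; return np.round([f*p[0]/p[2]+c['cx'],f*p[1]/p[2]+c['cy']],1)
E
python3 -c "
from h import *
for u,v,z in[(346,182,.24),(345,250,.03),(373,200,.03),(338,210,.03)]: print(onz('side',u,v,z))
print(proj('top',onz('side',345,250,.03)))"
```

```text
[0.48291217 0.02447314 0.24      ]
[0.44557497 0.13403403 0.03      ]
[ 0.41375216 -0.17548183  0.03      ]
[ 0.52919336 -0.06967642  0.03      ]
[290.9 222. ]
```

View pics/c1.png

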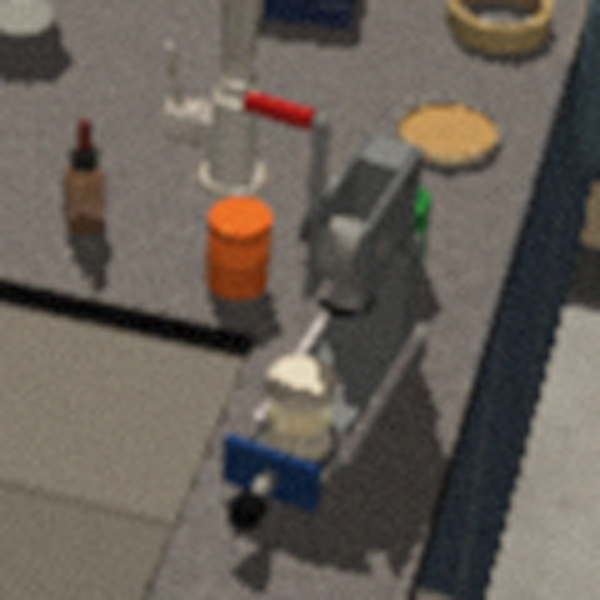

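```bash
python3 - <<'E'
from h import *
import cv2
im=cv2.imread("pics/side0.png"); hsv=cv2.cvtColor(im,cv2.COLOR_BGR2HSV)
def blob(lo,hi,x0,x1,y0,y1):
    m=cv2.inRange(hsv,lo,hi); k=np.zeros_like(m);k[y0:y1,x0:x1]=m[y0:y1,x0:x1]
    cs,_=cv2.findContours(k,cv2.RETR_EXTERNAL,cv2.CHAIN_APPROX_NONE); c=max(cs,key=cv2.contourArea)
    return k,c
k,c=blob((100,120,60),(125,255,255),330,360,240,268); r=cv2.minAreaRect(c);b=cv2.boxPoints(r);print("panel",b.round(1))
ys,xs=np.nonzero(k);print(xs.mean(),ys.mean())
k,c=blob((0,150,90),(6,255,255),335,360,174,190);k2,_=blob((174,150,90),(180,255,255),335,360,174,190) if 0 else (k,0)
ys,xs=np.nonzero(k);print("grip",xs.mean(),ys.mean(),xs.min(),xs.max()); g=onz('side',xs.mean()+.0,ys.mean(),.24);print(g)
k,c=blob((0,0,0),(180,255,40),330,348,254,268);ys,xs=np.nonzero(k);print("knob",xs.mean(),ys.mean(),len(xs)); 
def C(x,y):return 290+x/5-.4,160+y/5-.4
P=lambda n,x,y,z:print(n,onz('side',*C(x,y),z).round(4))
P('knob face',244,510,.034);P('ptopL',226,438,.054);P('ptopR',322,468,.054)
P('pbotL',226,475,.015);P('pbotR',320,507,.015)
P('gripA',247,101,.24);P('gripB',313,118,.24);P('lid',298,372,.085)
E
```

```text
panel [[334.5 250.9]
 [335.2 246.9]
 [353.7 250.1]
 [353.  254.2]]
343.3488372093023 251.11627906976744
grip 345.3478260869565 181.3913043478261 339 352
[0.48595312 0.02177899 0.24      ]
knob 339.1666666666667 261.8333333333333 42
knob face [0.4513 0.199  0.034 ]
ptopL [0.4773 0.156  0.054 ]
ptopR [0.4072 0.1631 0.054 ]
pbotL [0.4768 0.1526 0.015 ]
pbotR [0.4065 0.1616 0.015 ]
gripA [0.5091 0.0199 0.24  ]
gripB [0.4611 0.0243 0.24  ]
lid [0.4404 0.1083 0.085 ]
```

```bash
cat >> h.py <<'E'
from scipy.spatial.transform import Rotation as Ro
PX=np.array([-.095,-.9955,0]);PY=np.array([.9955,-.095,0])
Rt=Ro.from_matrix(np.array([PY,PX,[0,0,-1]]).T)  # tool y along press x, tool x along press y
def plan(ts,rot=Rt):
    o=get_obs(); w=o['eef_rot'];R0=Ro.from_quat([w[1],w[2],w[3],w[0]])
    print('t',round(o['time_s'],2),'p',o['eef_pos'].round(4),'F',o['wrist_force'].round(1),'open',round(o['opening'],2))
    for T in ts: print(T,'->cm',(R0.inv().apply(np.array(T)-o['eef_pos'])*100).round(2))
    print('rotvec',(R0.inv()*rot).as_rotvec().round(3), 'toolaxes',R0.as_matrix().T.round(3).tolist())
E
python3 -c "
from h import *
print('faucet base',onz('side',336,196,0),onz('top',370,225,0))
# arch top: two-view approx
o,d=ray('side',357,74)
for z in(.2,.25,.3,.35,.4): X=o+d*(z-o[2])/d[2]; print(z,X.round(3),proj('top',X))
plan([[.159,-.552,.4],[.30,-.25,.42],[.34,.05,.42],[.456,.28,.42]])
"
```

```text
faucet base [ 0.57085858 -0.1900096   0.        ] [ 0.5637587  -0.19807605  0.        ]
0.2 [ 0.692 -0.979  0.2  ] [576.4 246.1]
0.25 [ 0.667 -0.862  0.25 ] [551.3 238.4]
0.3 [ 0.641 -0.745  0.3  ] [524.9 230.4]
0.35 [ 0.615 -0.627  0.35 ] [497.1 222. ]
0.4 [ 0.589 -0.51   0.4  ] [467.7 213.1]
t 0.1 p [ 0.1593 -0.552   0.2495] F [-1.1  0.2 -0.5] open 1.0
[0.159, -0.552, 0.4] ->cm [ -0.03  -0.03 -15.05]
[0.3, -0.25, 0.42] ->cm [ 21.89 -25.15 -17.  ]
[0.34, 0.05, 0.42] ->cm [ 34.05 -52.86 -16.96]
[0.456, 0.28, 0.42] ->cm [ 51.57 -71.75 -16.93]
rotvec [-0.002 -0.     0.376] toolaxes [[0.961, 0.277, 0.0], [0.277, -0.961, -0.001], [-0.0, 0.001, -1.0]]
```

apply_moves(moves=[[[0,0,-5,0,0,0,0],[0,0,-10,0,0,0,0],[0,0,-16,0,0,0,0],[3.2,-3.6,-17,0,0,0.07,0],[6.4,-7.2,-17,0,0,0.14,0],[9.6,-10.8,-17,0,0,0.21,0],[12.8,-14.4,-17,0,0,0.3,0],[16,-18,-17,0,0,0.376,0]]])

```text
time_s: 0.9
eef_pos: [0.2635, -0.3333, 0.4199]
eef_rot: [-0.0, 0.999, -0.05, 0.0]
wrist_force: [0.1, 0.6, 0.4]
opening: -0.005
```

```bash
python3 -c "
from h import *
plan([[.32,-.2,.42],[.34,.05,.42],[.456,.28,.42]])
"
```

```text
t 0.9 p [ 0.2635 -0.3333  0.4199] F [0.1 0.6 0.4] open -0.01
[0.32, -0.2, 0.42] ->cm [  4.3  -13.82  -0.  ]
[0.34, 0.05, 0.42] ->cm [ 3.81e+00 -3.89e+01  1.00e-02]
[0.456, 0.28, 0.42] ->cm [ 1.307e+01 -6.293e+01  2.000e-02]
rotvec [-0.     0.    -0.004] toolaxes [[0.995, -0.099, -0.0], [-0.099, -0.995, -0.0], [0.0, 0.0, -1.0]]
```

apply_moves(moves=[[[2,-4.5,0,0,0,0,0],[3.5,-9,0,0,0,0,0],[4,-14,0,0,0,0,0],[4,-19,0,0,0,0,0],[4,-24,0,0,0,0,0],[4,-29,0,0,0,0,0],[4,-34,0,0,0,0,0],[4,-39,0,0,0,0,0]]])

```text
time_s: 1.7
eef_pos: [0.3395, 0.051, 0.4203]
eef_rot: [0.0, 0.999, -0.048, 0.0]
wrist_force: [0.4, -0.0, 0.3]
opening: 0.001
```

apply_moves(moves=[[[1.9,-4.6,0,0,0,0,0],[3.8,-9.2,0,0,0,0,0],[5.6,-13.8,0,0,0,0,0],[7.4,-18.4,0,0,0,0,0],[9.2,-23,0,0,0,0,0],[9.2,-24,0,0,0,0,0],[9.2,-24,0,0,0,0,0]]])

```text
time_s: 2.4
eef_pos: [0.4541, 0.2804, 0.4188]
eef_rot: [0.001, 0.999, -0.046, -0.001]
wrist_force: [-0.3, -0.9, -0.5]
opening: -0.006
```

```bash
python3 - <<'E'
from h import *
import cv2
im=cv2.cvtColor(camera("top"),cv2.COLOR_RGB2BGR);cv2.imwrite("pics/top1.png",im)
s=cv2.cvtColor(camera("side"),cv2.COLOR_RGB2BGR);cv2.imwrite("pics/side1.png",s)
plan([[.453,.26,.04]])
c=lambda a,x,y:cv2.resize(a[y:y+120,x:x+80],None,fx=5,fy=5,interpolation=cv2.INTER_CUBIC)
cv2.imwrite("pics/c2.png",np.hstack([c(im,260,180),c(s,310,160)]))
E
```

```text
t 2.5 p [0.454  0.2785 0.4201] F [-0.5 -0.7 -0.6] open -0.0
[0.453, 0.26, 0.04] ->cm [ 0.09  1.82 38.01]
rotvec [0.001 0.001 0.   ] toolaxes [[0.995, -0.095, -0.001], [-0.095, -0.995, 0.001], [-0.001, -0.001, -1.0]]
```

View pics/c2.png

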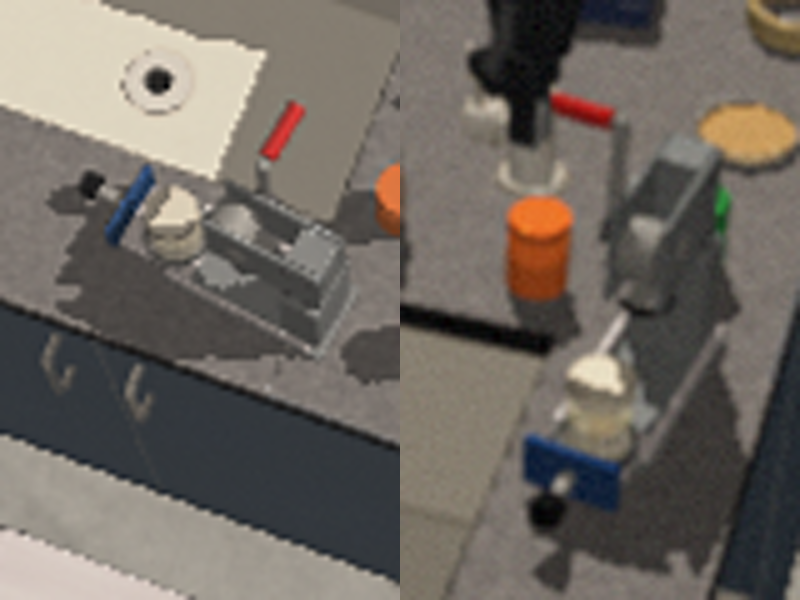

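Now the top view is clear of the arm: knob at about (277,217), blue panel (286,221), grip (316,206). In the side view the knob is at (339,262). I'll combine both views.

```bash
python3 - <<'E'
from h import *
T=lambda x,y:('top',260+x/5-.4,180+y/5-.4)
S=lambda x,y:('side',310+(x-400)/5-.4,160+y/5-.4)
def tri(a,b):
    (o1,d1),(o2,d2)=ray(*a),ray(*b); d1/=np.linalg.norm(d1);d2/=np.linalg.norm(d2)
    A=np.eye(3)*2-np.outer(d1,d1)-np.outer(d2,d2)
    X=np.linalg.solve(A,(np.eye(3)-np.outer(d1,d1))@o1+(np.eye(3)-np.outer(d2,d2))@o2);return X.round(4)
print('knob',tri(T(91,186),S(546,510)),onz(*T(89,187),.034))
print('gripfar',tri(T(297,105),S(553,101)),'gripnear',tri(T(267,158),S(612,117)))
print('grip z',onz(*T(297,105),.24),onz(*T(267,158),.24))
print('lid',onz(*T(178,208),.085),onz(*S(597,372),.085))
print('ptop',onz(*T(152,168),.054),onz(*T(113,215),.054))
E
```

```text
knob [0.4489 0.1975 0.0325] [0.44544117 0.19845381 0.034     ]
gripfar [0.5067 0.0198 0.2416] gripnear [0.4602 0.0262 0.2417]
grip z [0.50936403 0.02018261 0.24      ] [0.45944274 0.02649186 0.24      ]
lid [0.44032159 0.10697664 0.085     ] [0.44103337 0.1085568  0.085     ]
ptop [0.47545935 0.14837333 0.054     ] [0.42338862 0.16389783 0.054     ]
```

apply_moves(moves=[[[0.1,2.0,5,0,0,0,0],[0.1,2.8,10,0,0,0,0],[0.1,2.8,15,0,0,0,0],[0.1,2.8,20,0,0,0,0],[0.1,2.8,25,0,0,0,0],[0.1,2.8,30,0,0,0,0],[0.1,2.8,34,0,0,0,0],[0.1,2.8,36,0,0,0,0]]])

```text
time_s: 3.3
eef_pos: [0.4502, 0.2487, 0.0573]
eef_rot: [0.001, 0.999, -0.049, -0.002]
wrist_force: [0.2, -0.2, 0.9]
opening: -0.002
```

apply_moves(moves=[[[0,0,1.5,0,0,0,0],[0,0,2.4,0,0,0,0],[0,0,2.4,0,0,0,0]]])

```text
time_s: 3.6
eef_pos: [0.4525, 0.25, 0.0362]
eef_rot: [0.0, 0.999, -0.048, -0.0]
wrist_force: [0.1, -0.4, 1.3]
opening: -0.004
```

```bash
python3 - <<'E'
from h import *
import cv2
im=cv2.cvtColor(camera("top"),cv2.COLOR_RGB2BGR)
s=cv2.cvtColor(camera("side"),cv2.COLOR_RGB2BGR)
plan([[.4485+.019*.095,.1985+.019,.036]])
c=lambda a,x,y:cv2.resize(a[y:y+120,x:x+80],None,fx=5,fy=5,interpolation=cv2.INTER_CUBIC)
cv2.imwrite("pics/c3.png",np.hstack([c(im,260,180),c(s,310,180)]))
E
```

```text
t 3.7 p [0.4536 0.2508 0.0375] F [-0.4 -0.5 -0. ] open -0.01
[0.450305, 0.2175, 0.036] ->cm [-0.01  3.34  0.14]
rotvec [-0.001 -0.002 -0.001] toolaxes [[0.995, -0.096, 0.002], [-0.096, -0.995, -0.001], [0.002, 0.0, -1.0]]
```

View pics/c3.png

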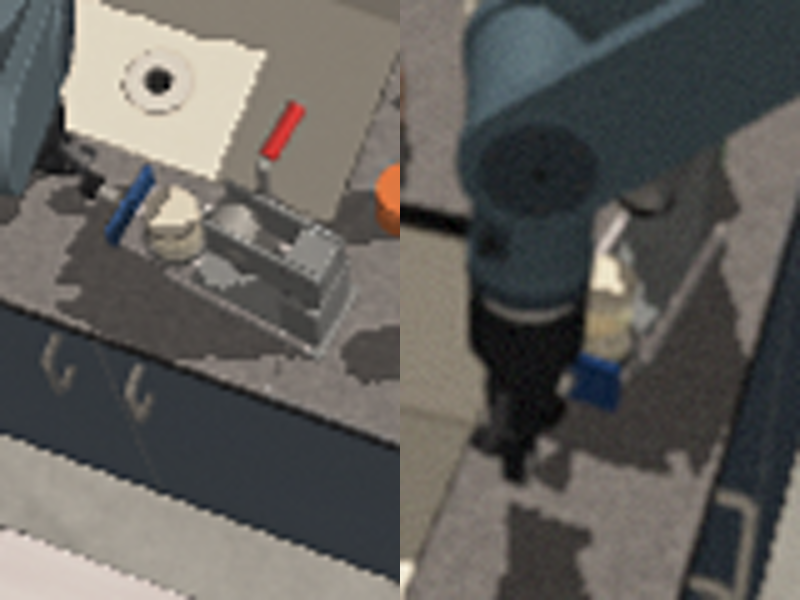

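apply_moves(moves=[[[0,1.0,0.1,0,0,0,0],[0,1.7,0.1,0,0,0,0],[0,2.1,0.1,0,0,0,0],[0,2.5,0.1,0,0,0,0],[0,2.9,0.1,0,0,0,0],[0,3.3,0.1,0,0,0,0],[0,3.7,0.1,0,0,0,0],[0,4.1,0.1,0,0,0,0]]])

```text
time_s: 4.5
eef_pos: [0.4487, 0.2102, 0.0353]
eef_rot: [-0.0, 0.999, -0.048, -0.0]
wrist_force: [-0.7, 1.0, 0.5]
opening: 0.003
```

apply_moves(moves=[[[0,0.5,0,0,0,0,0],[0,1.1,0,0,0,0,0],[0,1.7,0,0,0,0,0],[0,2.3,0,0,0,0,0],[0,2.9,0,0,0,0,0],[0,3.5,0,0,0,0,0],[0,4.0,0,0,0,0,0]]])

```text
time_s: 5.2
eef_pos: [0.4451, 0.17, 0.0353]
eef_rot: [0.0, 0.999, -0.048, 0.0]
wrist_force: [-0.7, 1.7, -0.6]
opening: 0.001
```

```bash
python3 - <<'E'
from h import *
import cv2
im=cv2.cvtColor(camera("top"),cv2.COLOR_RGB2BGR)
s=cv2.cvtColor(camera("side"),cv2.COLOR_RGB2BGR)
plan([])
c=lambda a,x,y:cv2.resize(a[y:y+120,x:x+80],None,fx=5,fy=5,interpolation=cv2.INTER_CUBIC)
cv2.imwrite("pics/c4.png",np.hstack([c(im,260,180),c(s,310,180)]))
E
```

```text
t 5.3 p [0.4452 0.1698 0.0353] F [0.4 0.1 0.5] open -0.0
rotvec [ 0.    -0.    -0.001] toolaxes [[0.995, -0.096, 0.0], [-0.096, -0.995, 0.0], [0.0, -0.0, -1.0]]
```

View pics/c4.png

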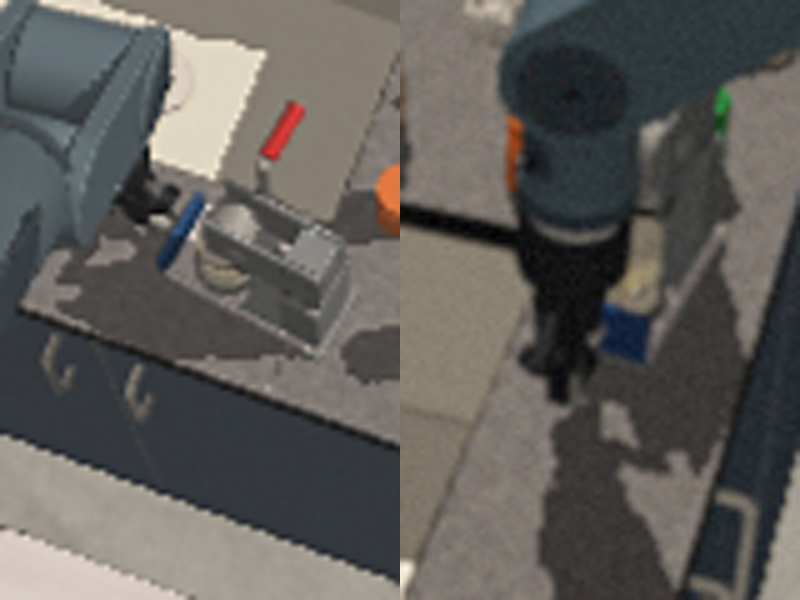

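The drawer is sliding in with the jar upright: the panel went from about (130,205) to (182,230) in the top crop. About 3 cm remain.

apply_moves(moves=[[[0,0.5,0,0,0,0,0],[0,1.0,0,0,0,0,0],[0,1.5,0,0,0,0,0],[0,2.0,0,0,0,0,0],[0,2.3,0,0,0,0,0],[0,2.5,0,0,0,0,0]]])

```text
time_s: 5.9
eef_pos: [0.4427, 0.1453, 0.0353]
eef_rot: [0.0, 0.999, -0.048, -0.0]
wrist_force: [-0.1, 0.9, -0.3]
opening: 0.001
```

apply_moves(moves=[[[0,0.2,0,0,0,0,0],[0,0.4,0,0,0,0,0]]])

```text
time_s: 6.1
eef_pos: [0.4423, 0.1418, 0.0353]
eef_rot: [-0.0, 0.999, -0.048, -0.0]
wrist_force: [-1.1, 11.6, 0.3]
opening: 0.0
```

apply_moves(moves=[[[0,0.2,0,0,0,0,0],[0,0.3,0,0,0,0,0]]])

```text
time_s: 6.3
eef_pos: [0.4423, 0.1415, 0.0354]
eef_rot: [-0.003, 0.999, -0.049, 0.001]
wrist_force: [0.8, 24.2, -2.4]
opening: 0.001
```

The push force rose from 1 to 24 N with no further travel, so the drawer is on its stop. I'll back off, rise and check.

apply_moves(moves=[[[0,-0.6,0,0,0,0,0],[0,-2.5,0,0,0,0,0],[0,-5,0,0,0,0,0],[0,-7,-3,0,0,0,0.3],[0,-8,-8,0,0,0,0.6],[0,-8,-13,0,0,0,0.7],[0,-8,-18,0,0,0,0.7],[0,-8,-23,0,0,0,0.7]]])

```text
time_s: 7.1
eef_pos: [0.4494, 0.2182, 0.2665]
eef_rot: [0.0, 0.999, -0.047, 0.0]
wrist_force: [1.7, -0.4, 0.3]
opening: 0.699
```

apply_moves(moves=[[[0,0,-5,0,0,0,0.7],[0,0,-10,0,0,0,0.7],[0,0,-12,0,0,0,0.7],[0,0,-12,0,0,0,0.7]]])

```text
time_s: 7.5
eef_pos: [0.4513, 0.2185, 0.3889]
eef_rot: [-0.001, 0.999, -0.048, 0.004]
wrist_force: [0.4, -0.1, 0.2]
opening: 0.696
```

```bash
python3 - <<'E'
from h import *
import cv2
im=cv2.cvtColor(camera("top"),cv2.COLOR_RGB2BGR)
s=cv2.cvtColor(camera("side"),cv2.COLOR_RGB2BGR)
plan([[.4835,.023,.42],[.4835,.023,.30],[.4835,.023,.24]])
k=np.array([.4485,.1985,.034]);p=k+.08*PX;p[2]=.034
print('knob home expected top/side',proj('top',p),proj('side',p))
c=lambda a,x,y:cv2.resize(a[y:y+120,x:x+80],None,fx=5,fy=5,interpolation=cv2.INTER_CUBIC)
cv2.imwrite("pics/c5.png",np.hstack([c(im,260,180),c(s,310,160)]))
E
```

```text
t 7.6 p [0.4496 0.2181 0.3839] F [ 0.4 -0.1 -0.7] open 0.7
[0.4835, 0.023, 0.42] ->cm [ 5.23 19.1  -3.61]
[0.4835, 0.023, 0.3] ->cm [ 5.23 19.1   8.39]
[0.4835, 0.023, 0.24] ->cm [ 5.23 19.1  14.39]
rotvec [ 0. -0. -0.] toolaxes [[0.995, -0.095, 0.0], [-0.095, -0.995, 0.0], [0.0, -0.0, -1.0]]
knob home expected top/side [293.6 223.8] [347.5 246.6]
```

View pics/c5.png

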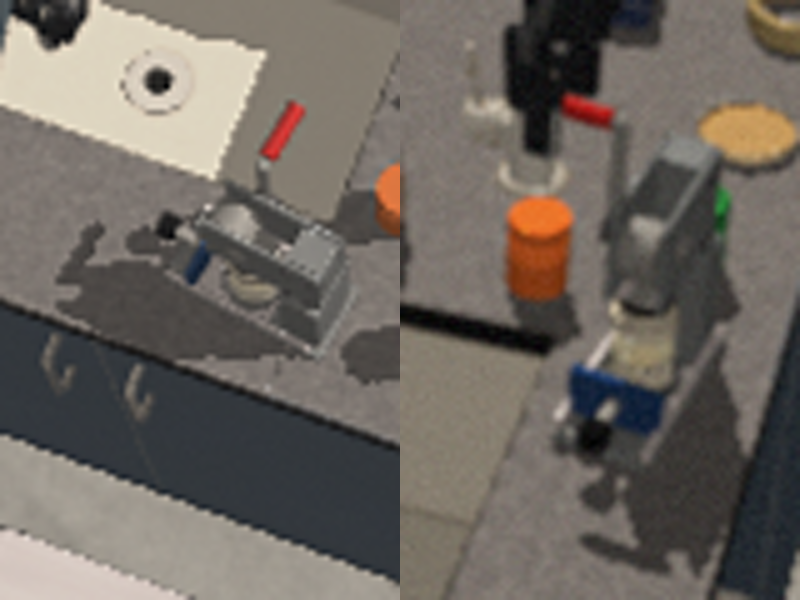

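The drawer is home: knob at top (293,224.6) and side (348,246), against expected (293.6,223.8) and (347.5,246.6). The jar stands under the ram and the lever is still up. Next is the grip.

apply_moves(moves=[[[1.3,4.7,-1,0,0,0,0.7],[2.6,9.4,-1,0,0,0,0.7],[3.9,14,-1,0,0,0,0.7],[5.2,18.5,-1,0,0,0,0.7],[5.3,19.1,3.5,0,0,0,0.7],[5.3,19.1,7,0,0,0,0.7],[5.3,19.1,9,0,0,0,0.7],[5.3,19.1,9,0,0,0,0.7]]])

```text
time_s: 8.4
eef_pos: [0.4812, 0.0233, 0.2886]
eef_rot: [-0.001, 0.999, -0.048, -0.005]
wrist_force: [-0.5, 1.0, -0.0]
opening: 0.7
```

```bash
python3 - <<'E'
from h import *
import cv2
s=cv2.cvtColor(camera("side"),cv2.COLOR_RGB2BGR);im=cv2.cvtColor(camera("top"),cv2.COLOR_RGB2BGR)
plan([[.4835,.023,.24]])
c=lambda a,x,y:cv2.resize(a[y:y+120,x:x+80],None,fx=5,fy=5,interpolation=cv2.INTER_CUBIC)
cv2.imwrite("pics/c6.png",np.hstack([c(im,275,150),c(s,310,130)]))
o=get_obs()['eef_pos'];print(proj('top',o),proj('side',o))
E
```

```text
t 8.5 p [0.4837 0.0232 0.2933] F [ 0.2 -0.  -0.1] open 0.7
[0.4835, 0.023, 0.24] ->cm [-0.    0.02  5.33]
rotvec [-0.     0.003 -0.   ] toolaxes [[0.995, -0.095, -0.003], [-0.095, -0.995, -0.0], [-0.003, 0.0, -1.0]]
[315.6 201.2] [346.7 168.9]
```

View pics/c6.png

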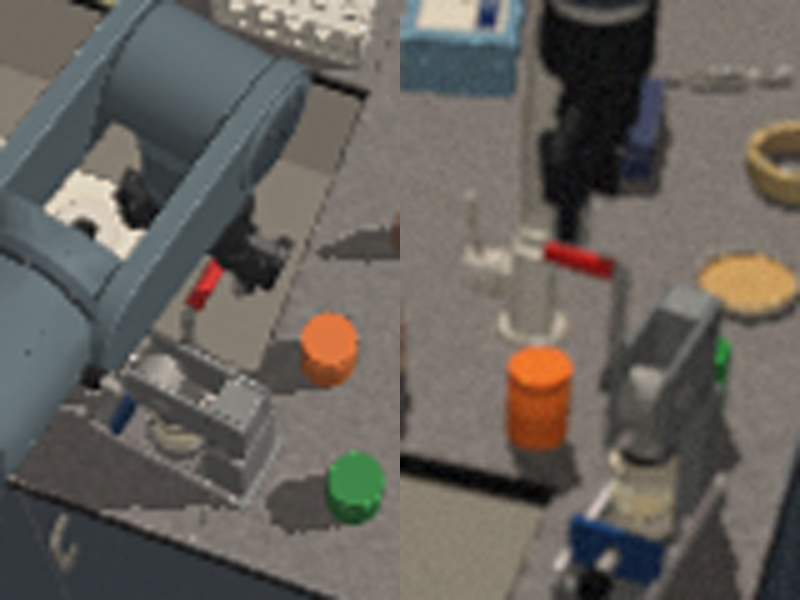

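apply_moves(moves=[[[0,0,2.5,0,0,0,0.7],[0,0,4.5,0,0,0,0.7],[0,0,5.3,0,0,0,0.7],[0,0,5.3,0,0,0,0.4],[0,0,5.3,0,0,0,0.3]]])

```text
time_s: 9.0
eef_pos: [0.485, 0.0231, 0.2427]
eef_rot: [0.0, 0.999, -0.047, 0.001]
wrist_force: [0.8, 0.3, 0.5]
opening: 0.371
```

apply_moves(moves=[[[0,0,0,0,0,0,0.25],[0,0,0,0,0,0,0.22],[0,0,0,0,0,0,0.1]]])

```text
time_s: 9.3
eef_pos: [0.4851, 0.0241, 0.2425]
eef_rot: [-0.001, 0.999, -0.048, 0.001]
wrist_force: [1.2, 4.7, 3.1]
opening: 0.152
```

apply_moves(moves=[[[0,0,0,0,0,0,0],[0,0,0,0,0,0,0],[0,0,0,0,0,0,0]]])

```text
time_s: 9.6
eef_pos: [0.4851, 0.0241, 0.2425]
eef_rot: [-0.001, 0.999, -0.048, 0.001]
wrist_force: [1.3, 5.8, 2.8]
opening: 0.152
```

```bash
python3 - <<'E'
from h import *
import cv2
plan([])
s=cv2.cvtColor(camera("side"),cv2.COLOR_RGB2BGR);im=cv2.cvtColor(camera("top"),cv2.COLOR_RGB2BGR)
c=lambda a,x,y:cv2.resize(a[y:y+120,x:x+80],None,fx=5,fy=5,interpolation=cv2.INTER_CUBIC)
cv2.imwrite("pics/c7.png",np.hstack([c(im,275,150),c(s,310,130)]))
E
```

```text
t 9.6 p [0.4851 0.0241 0.2425] F [1.3 5.8 2.8] open 0.15
rotvec [-0.002 -0.002 -0.001] toolaxes [[0.995, -0.096, 0.002], [-0.096, -0.995, -0.002], [0.003, 0.002, -1.0]]
```

View pics/c7.png

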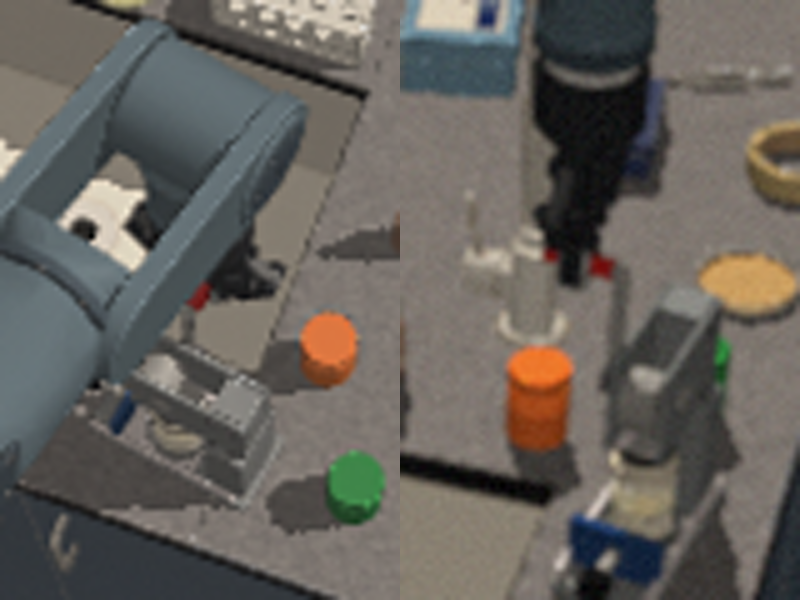

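The bar is gripped (side crop: red visible on both sides of the pads at about (575,262)). The +y reaction confirms the lever is on its 0 stop. I'll follow the arc now.

apply_moves(moves=[[[0,-0.78,0.03,0,0,0,0],[0,-1.72,0.17,0,0,0,0],[0,-2.63,0.39,0,0,0,0],[0,-3.52,0.72,0,0,0,0],[0,-4.36,1.13,0,0,0,0],[0,-5.16,1.63,0,0,0,0],[0,-5.9,2.21,0,0,0,0],[0,-6.58,2.86,0,0,0,0]]])

```text
time_s: 10.5
eef_pos: [0.4939, 0.089, 0.2152]
eef_rot: [0.0, 0.999, -0.048, 0.004]
wrist_force: [6.8, -1.6, 7.7]
opening: 0.153
```

```bash
python3 - <<'E'
from h import *
G=np.array([.4851,.0241,.2425])
plan([G-.09*PX-[0,0,.09]])
d=get_obs()['eef_pos']-G; print('out',-d@PX,'lat',d@PY,'dz',d[2],'r',np.hypot(-d@PX,.09+d[2]),'deg',np.degrees(np.arctan2(-d@PX,.09+d[2])))
E
```

```text
t 10.5 p [0.4939 0.089  0.2152] F [ 6.8 -1.6  7.7] open 0.15
[0.49365  0.113695 0.1525  ] ->cm [-0.31 -2.45  6.27]
rotvec [-0.    -0.009 -0.   ] toolaxes [[0.995, -0.095, 0.009], [-0.095, -0.995, -0.0], [0.009, -0.001, -1.0]]
out 0.06544965587034834 lat 0.002545411231830992 dz -0.027292761000489996 r 0.0906413552220436 deg 46.22587969472761
```

apply_moves(moves=[[[0.1,-0.61,0.72,0,0,0,0],[0.2,-1.13,1.5,0,0,0,0],[0.3,-1.58,2.34,0,0,0,0],[0.35,-1.93,3.21,0,0,0,0],[0.38,-2.19,4.12,0,0,0,0],[0.4,-2.35,5.04,0,0,0,0],[0.4,-2.4,5.6,0,0,0,0],[0.4,-2.4,5.6,0,0,0,0]]])

```text
time_s: 11.3
eef_pos: [0.4978, 0.1137, 0.1573]
eef_rot: [-0.001, 0.999, -0.048, 0.001]
wrist_force: [1.7, 5.0, 4.6]
opening: 0.151
```

```bash
python3 - <<'E'
from h import *
G=np.array([.4851,.0241,.2425])
d=get_obs()['eef_pos']-G
plan([])
out=np.hypot(d[0],d[1]);print('out',out,'yaw',np.degrees(np.arctan2(d[0],d[1])),'dz',d[2],'r',np.hypot(out,.09+d[2]),'deg',np.degrees(np.arctan2(out,.09+d[2])))
E
```

```text
t 11.3 p [0.4978 0.1137 0.1573] F [1.7 5.  4.6] open 0.15
rotvec [-0.002 -0.002 -0.   ] toolaxes [[0.995, -0.095, 0.002], [-0.095, -0.995, -0.002], [0.002, 0.002, -1.0]]
out 0.09044582110287651 yaw 8.0458848278448 dz -0.08517243037337727 r 0.09057456587515852 deg 86.94472182452965
```

apply_moves(moves=[[[0,-0.03,0.25,0,0,0,0],[0,-0.04,0.48,0,0,0,0],[0,-0.04,0.48,0,0,0,0],[0,-0.04,0.48,0,0,0,0]]])

```text
time_s: 11.7
eef_pos: [0.4978, 0.1138, 0.1531]
eef_rot: [-0.001, 0.999, -0.048, 0.001]
wrist_force: [0.8, 4.4, 6.1]
opening: 0.154
```

```bash
python3 - <<'E'
from h import *
import cv2
G=np.array([.4851,.0241,.2425])
d=get_obs()['eef_pos']-G
plan([])
out=np.hypot(d[0],d[1]);print('out',out,'yaw',np.degrees(np.arctan2(d[0],d[1])),'dz',d[2],'deg',np.degrees(np.arctan2(out,.09+d[2])))
s=cv2.cvtColor(camera("side"),cv2.COLOR_RGB2BGR);im=cv2.cvtColor(camera("top"),cv2.COLOR_RGB2BGR)
c=lambda a,x,y:cv2.resize(a[y:y+75,x:x+50],None,fx=8,fy=8,interpolation=cv2.INTER_CUBIC)
cv2.imwrite("pics/c8.png",np.hstack([c(im,280,190),c(s,328,180)]))
E
```

```text
t 11.7 p [0.4978 0.1138 0.1531] F [0.8 4.4 6.1] open 0.15
rotvec [-0.002 -0.002 -0.   ] toolaxes [[0.995, -0.095, 0.002], [-0.095, -0.995, -0.002], [0.003, 0.001, -1.0]]
out 0.09060527917425447 yaw 8.054863313409673 dz -0.0894317570511475 deg 89.64066667921318
```

View pics/c8.png

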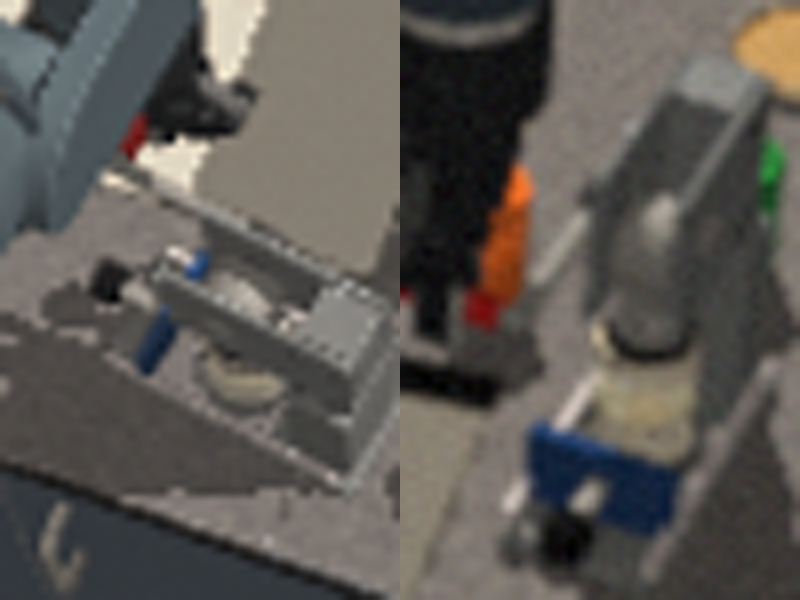

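apply_moves(moves=[[[0,0,0.06,0,0,0,0],[0,0,0.06,0,0,0,0],[0,0,0.06,0,0,0,0]]])

```text
time_s: 12.1
eef_pos: [0.4978, 0.1138, 0.1526]
eef_rot: [-0.001, 0.999, -0.048, 0.001]
wrist_force: [-0.5, 2.4, 6.4]
opening: 0.15
```

```bash
python3 - <<'E'
from h import *
import cv2
G=np.array([.4851,.0241,.2425])
for i in range(2):
    s=cv2.cvtColor(camera("side"),cv2.COLOR_RGB2BGR)
o=get_obs();d=o['eef_pos']-G
out=np.hypot(d[0],d[1]);print(o['time_s'],o['wrist_force'].round(1),'out',out,'dz',d[2],'deg',np.degrees(np.arctan2(out,.09+d[2])))
h=cv2.cvtColor(s,cv2.COLOR_BGR2HSV);m=cv2.inRange(h,(0,150,60),(6,255,255))
n,l,st,c=cv2.connectedComponentsWithStats(m[200:230,325:350]);print([(st[i],c[i]+[325,200]) for i in range(1,n)])
u=d[:2]/out; y=np.array([u[1],-u[0]])
piv=np.array([.4851,.0241])-.061*y  # pivot from grasp (bar middle ~ TCP)
near=np.array([.4602,.0262]) # seen bar inner end
for a in(80,85,90,95,100):
    r=np.radians(a);P=np.r_[near+.09*np.sin(r)*u,.15+.09*np.cos(r)];print(a,proj('side',P))
E
```

```text
12.2 [-0.8  2.8  7.3] out 0.09063935006638253 dz -0.08989244225174067 deg 89.93200963894768
[(array([16,  1,  1,  1,  1], dtype=int32), array([341., 201.])), (array([ 2, 16,  2,  1,  2], dtype=int32), array([327.5, 216. ])), (array([11, 16,  5,  5, 17], dtype=int32), array([337.82352941, 218.17647059]))]
80 [340.9 215.3]
85 [340.6 217.2]
90 [340.5 219. ]
95 [340.4 220.7]
100 [340.4 222.3]
```

The inner end of the bar is seen at about (340.5,218.9), against a prediction of (340.5,219.0) for exactly level. The arm's own readings give 89.9°, and the knob at (348,247) shows the drawer still home. I'm handing in.

```bash
python3 -c "
from h import *
print(hand_in())"
```

```text
the job is handed in; nothing more can be done
None
```

I pushed the drawer home by its knob with the lever still up. Then I gripped the red bar, brought the lever over to level, and handed in while holding it there, at about 12 s.

- **Drawer:** on its stop; the push force rose from 1 to 24 N with no further travel. The knob was within 1 px of its expected home position in both views.
- **Lever:** 89.9° by the arm's readings, measured from the lever's upright stop. The camera agrees with level to within about 2°. The upward force on the tool was about 7 N, roughly the spring's share.
- **Jar and other objects:** the jar looks upright under the foot in the last pictures. I commanded no contact with any of the other objects, and those in view look unmoved. The force on the lid was not measured directly.
- **Disagreement:** my first estimate of the press's direction was about 2.5° off (5.5° instead of 8°). It showed up as a 7 N sideways force halfway through the lever arc; I corrected for it, and it fell to under 1 N.

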